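# Set up the wire bender: carriage to the mark, roller nut home and a quarter turn back

### The job

Set up the bench wire bender: swing the clamp lever open until it lies along the rail, slide the carriage until its brass pointer meets the red tab on the scale, and swing the lever back fully to lock it. Then screw the knurled brass nut down clockwise until it bottoms out on the guide roller, back it off a quarter turn so that the roller runs free, and finish while holding the nut there between the fingers, ready for me to nip up its grub screw. Do not shift the red tab or the other things on the table.

Things in the scene. Friction and masses are not known exactly. Their poses are not given: they have to be found in the camera images.
- bender: wire bender, bolted down: green base plate 125 x 470 x 12 mm. Origin: centre of its underside; y along the rail towards the fixed bending die (60 mm steel wheel 185 mm along +y, post top 67 mm up; its arm with red grip runs to +x, top 55 mm), x across the rail, -x being the side with the scale, facing the robot; z up. Place and yaw (up to 0.25 rad) differ every time
- pointer (a point): tip of the brass pointer at mid-length of the sliding carriage, 28.5 mm above the table. Carriage: aluminium plate 64 mm (x) by 190 mm (y), top 40 mm above the table; slides along the bender's y only, with about 8 N of friction when unclamped, and starts 35 to 100 mm to the -y side of the tab. Axes as the bender's
- mark (a point): point on the red tab (3 mm wide) of the scale; the pointer is on the mark when both points have the same y in the bender's frame (x and z are always equal). The tab stays where it is unless pushed with over 25 N. Axes as the bender's
- lever_pivot (a point): point on the upright axis of the clamp lever, 74 mm above the table; travels with the carriage, 70 mm to -y and 43 mm to +x (bender's axes) of the pointer. Below it a 28 mm hub, top 66 mm above the table
- lever_ball (a point): centre of the black ball (25 mm diameter) on the end of the clamp lever, 75 mm from the lever's axis, 74 mm above the table when locked, 1 mm higher when open; a steel arm 11 mm thick slopes down from it to the hub. Can be pinched from above; it swings 22 mm clear over the carriage plate
- lever_turn (a joint): angle of the clamp lever, rad: 0 = locked (stop), ball across the rail on the bender's -x side; grows anticlockwise seen from above to 1.57 = open (stop), ball along the rail on the -y side. Below about 0.8 it clamps the carriage (locked, that holds some 30 N); above 0.9 the carriage is free. Takes about 5 N at the ball; stays where it is left
- knurled_nut: knurled brass nut, 39 mm diameter, 24 mm high, on an upright 16 mm threaded stud whose top is 105 mm above the table. Origin: centre of its underside (64 mm above the table when bottomed). Rides on the carriage, 65 mm to +y and 43 mm to +x (bender's axes) of the pointer. Under it the guide roller, 34 mm diameter, top 63 mm. A white paint mark on its top and side points to the bender's -x when bottomed
- nut_center (a point): centre of the knurled nut, half way up it: 76 mm above the table when bottomed, up to 3 mm higher at the start
- nut_turn (a joint): angle of the nut, rad: 0 = bottomed out (hard stop), grows anticlockwise seen from above as it is unscrewed and rises 0.64 mm a rad (4 mm a turn); a quarter turn is 1.57. Starts half to three quarters of a turn up. Turning takes about 0.06 N m; it stays where it is left
- side_cutters: wire side cutters with red handles, lying, 130 mm long, 15 mm high, on the robot's side of the bender; leave alone
- spare_roller: spare steel roller, 40 mm diameter, 22 mm high, standing behind the bender (+x side); leave alone
- glue_bottle: white glue bottle, 60 mm diameter, 160 mm high, to the right; leave alone
- paint_jar: blue paint jar with a black lid, 70 mm diameter, 80 mm high, to the left; leave alone
- tape_roll: yellow roll core, 90 mm diameter, 24 mm high, to the left; leave alone
- plaster_bulb: white plaster bulb, 60 mm diameter, 90 mm high, standing to the right; leave alone
- brush_mug: white mug with brushes, 76 mm diameter, 200 mm high, at the left back; leave alone

How it is judged:
On the way, in this order (a step that is already met when the one before it is completed fails the run):
1. the clamp lever is swung open (value of joint lever_turn above 1.2 rad), for 0.1 s.
2. the carriage pointer is brought to the red tab with the lever open (y of pointer in the frame of mark between -0.003 and 0.003 m and value of joint lever_turn above 0.9 rad), for 0.2 s.
3. the lever is swung back to lock the carriage, the pointer still on the tab (y of pointer in the frame of mark between -0.003 and 0.003 m and value of joint lever_turn below 0.2 rad), for 0.2 s.
4. the nut is screwed down until it bottoms out (value of joint nut_turn below 0.08 rad), for 0.1 s.
5. the nut is backed off a quarter turn (value of joint nut_turn between 1.27 and 1.87 rad), for 0.2 s.
At the end, for the whole second after the job is handed in: The pointer is within 3 mm of the red tab along the rail, the lever is locked (below 0.2 rad), the nut stands a quarter turn (1.27 to 1.87 rad) above its bottom stop and still, and the fingers hold it with over 3 N, the grasp point within 12 mm of its axis and below 105 mm (all of step 3 and all of step 5 and velocity of joint nut_turn between -0.1 and 0.1 rad/s and contact force between the fingers and knurled_nut above 3 N and horizontal distance between the grasp point and nut_center below 0.012 m and height (world z) of the grasp point below 0.105 m); the arm keeps its last pose, push and grip.
It fails at once if the red tab is pushed along the scale by over 2 mm (distance of mark from where it was at the start of the episode above 0.002 m).
It fails at once if a bystander is moved by over 20 mm (distance of any of side_cutters, spare_roller, glue_bottle, paint_jar, tape_roll, plaster_bulb, brush_mug from where it was at the start of the episode above 0.02 m).
It also fails if it takes over 72 s, if anything falls off the work surface, if the arm or the gripper's body presses on something with over 40 N, if the wrist force passes 120 N, or if a joint passes its speed limit or range.

### The arm

A 6-joint arm with a two-finger parallel gripper is mounted at the origin on the work surface. World frame = base frame: x ahead of the robot, y to its left, z up, the work surface at z = 0. Lengths are in m, angles in rad, forces in N, time in s.
With the tool pointing down it reaches from about 0.375 to 0.9 m from the base axis. Payload 3.1 kg.
Tool frame: the origin (TCP) lies midway between the tips of the shut fingers; the grasp point (between the pads) lies 19 mm behind it; x points along the fingers, z is the direction in which the jaws open and shut, and the axes are right-handed (so a half turn about x gives the same grasp; the last joint's range is limited). The gripper opens to 85 mm and grips with 20 to 120 N. Pads are 22 mm wide; open, the fingers measure 114 mm over their backs; the gripper's body (76 mm by 85 mm) begins 54 mm behind the grasp point. The pads swing forward as they close: fully open they stand 13 mm farther back than shut.
Start: joints at [1.036, 0.527, 1.433, -0, 1.181, -0.178], TCP at [0.218, 0.586, 0.202] pointing down, gripper open.
Joint ranges: [-3.08, 3.08], [-0.75, 2.2], [0.22, 2.44], [-1.43, 4.57], [0, 2.65], [-2.85, 2.85]. Speed limits (rad/s): [2.79, 2.79, 3.14, 3.14, 3.14, 3.14].

### API

Orientations are given as a unit quaternion [x, y, z, w].
In Python, from station import status, snapshot, camera_params, ticket gives the robot as it stands.
- The arm moves only by the tool arm_command, never from a script. Its argument "series" is a list that holds one entry, the list of rows, each a list of 4 numbers: the shift along the tool's x, y, z in mm, then the turn about the tool's x in rad. A call has 1 to 10 rows; each row shifts and turns the commanded pose from where the row before left it, along the tool's axes as they then stand; what a row does not reach is not made up. A row lasts 1/10 s, in which the tool goes at most 50 mm and 8.59 degrees, less where a joint would pass 70% of its speed; a pose out of reach is approached as far as the arm can. A call is refused whole if a number of a shift passes 50 or a number of a turn 0.15, either way. A call with a gripper value outside its range is refused whole. "jaw" is the opening in per cent of the stroke, from 0 (shut) to 100 (fully open), set as the call begins (left out, the last holds). The fingers move at their own pace and stop on an object; "force" is the grip in N (left out, the last holds). Time passes only in rows, so rows that do not move let the fingers close. It gives the time, the measured TCP pose, the force and the opening at its end, in the units of the state.
- status.sense(): the state, without advancing time (a new reading comes with each control period).
- snapshot(name): name is "scene" or "top" or "wrist"; returns the picture (480x640x3 uint8, red, green, blue); there is no depth.
- camera_params(name): a dict with "fovy" (degrees; the focal length in pixels is half the picture's height over the tangent of half this angle, whatever the lens; pixels are square), "cx", "cy" (the principal point, pixels), "k1" (the pictures are not rectified: a ray, as slopes to the right and down, at radius r is drawn at 1 + k1 r^2 times it, then the intrinsics apply), "extrinsics" (4x4, takes a point from camera to world coordinates); the wrist camera has in their place "mount" (4x4, takes a point from camera to tool coordinates, whose origin is the TCP and whose axes are the tool frame's). Camera axes: x right, y down, z forward; pixel columns grow to the right and rows downward; lengths in m; the calibration is good to about 2 mm. A picture is of the moment at which its call begins: read the wrist's pose just before it. camera_params takes no time and is no camera call.
- ticket.sign_off(): hands the job in, once; it reports no verdict.
The state is a dict: "t": time; "q": joint angles; "qd": joint speeds; "tau": joint torques, N m; "tcp_pos": TCP position; "tool_rot": TCP orientation; "force": force on the tool from outside, world axes, zero at the start; "ft_torque": the same for the moment, N m; "finger_gap": opening from 0.0 (shut) to 1.0 (fully open).
Only numpy, scipy, OpenCV 4.12 (cv2) and the standard library are available. Lean on these libraries where they do the work, as an engineer would, in place of code of your own. Each camera call takes 0.05 s, during which the arm holds its last target. There are 200 camera calls.

## Working session

There is one attempt and no reset: what is moved stays moved. The work goes in short steps, Python scripts to look and compute and a tool call to move; the robot and the scene stay as the last step left them, time stands still between calls to the robot, and variables do not carry over. Pictures are saved under pics/ and viewed, about 8 in all and at most 12, crops included, and the job is handed in when it is done.

Besides the shell and the picture viewer there is one more tool, called as name(argument=value, ...) on one line, values as JSON. arm_command: Moves the arm, as the interface text tells. Its arguments: {"type":"object","properties":{"series":{"type":"array"},"jaw":{"type":"number"},"force":{"type":"number"}},"required":["series"]}

```bash
mkdir -p pics; ls; cat > h.py <<'E'
import numpy as np, cv2
from scipy.spatial.transform import Rotation as R
from station import status, snapshot, camera_params, ticket
def pose():
    s=status.sense(); T=np.eye(4); T[:3,:3]=R.from_quat(s["tool_rot"]).as_matrix(); T[:3,3]=s["tcp_pos"]; return T
def take(cam,name):
    T=pose(); im=snapshot(cam); cv2.imwrite(f"pics/{name}.png",im[:,:,::-1]); np.save(f"pics/{name}.npy",T); return im
def cam(c,T=None):
    p=camera_params(c); E=np.array(p["extrinsics"]) if "extrinsics" in p else T@np.array(p["mount"])
    return p,240/np.tan(np.radians(p["fovy"])/2),E
def px2w(c,uv,z,T=None):
    p,f,E=cam(c,T); d=np.array([(uv[0]-p["cx"])/f,(uv[1]-p["cy"])/f]); x=d.copy()
    for _ in range(20): x=d/(1+p["k1"]*(x@x))
    r=E[:3,:3]@np.r_[x,1]; o=E[:3,3]; return o+r*(z-o[2])/r[2]
def w2px(c,P,T=None):
    p,f,E=cam(c,T); q=np.linalg.inv(E)@np.r_[P,1]; x=q[:2]/q[2]; x=x*(1+p["k1"]*(x@x)); return x*f+[p["cx"],p["cy"]]
E
python3 - <<'E'
from h import *
s=status.sense(); print(s); print(pose())
for c in("scene","top","wrist"): print(c,camera_params(c))
take("top","top0"); take("scene","scene0")
E
```

```text
pics
{'t': 0.0, 'q': array([ 1.03552804e+00,  5.28491348e-01,  1.43390280e+00,  1.77628318e-05,
        1.18136036e+00, -1.78515238e-01]), 'qd': array([ 1.66917614e-03, -1.31537290e-03,  2.11189089e-04,  6.86545198e-04,
       -2.20175413e-05,  6.79078454e-04]), 'tau': array([-9.07783469e-04, -4.42343152e+01, -1.78025615e+01, -2.98308960e-04,
        8.46198003e-03,  2.94587983e-05]), 'tcp_pos': array([0.21784903, 0.58498476, 0.20061804]), 'tool_rot': array([-0.40366058,  0.58148123,  0.40303597,  0.58008595]), 'force': array([ 0.04462448, -0.28182295,  0.34564638]), 'ft_torque': array([-0.02495827, -0.00052934,  0.01701737]), 'finger_gap': 0.9986603545655968}
[[-1.11683415e-03 -9.37033121e-01  3.49238719e-01  2.17849027e-01]
 [-1.85109574e-03  3.49240276e-01  9.37031378e-01  5.84984765e-01]
 [-9.99997663e-01  4.00034334e-04 -2.12458149e-03  2.00618037e-01]
 [ 0.00000000e+00  0.00000000e+00  0.00000000e+00  1.00000000e+00]]
scene {'fovy': 48.277609820896004, 'cx': 321.19130407015916, 'cy': 238.57914566998159, 'k1': -0.11277156690481717, 'extrinsics': array([[ 0.12854114,  0.67840146,
[... 446 characters left out ...]
01, -7.97655333e-04, -3.69655636e-03,
         4.07719089e-03],
       [ 3.75870406e-03, -1.02157761e-01, -9.94761109e-01,
         1.19574473e+00],
       [ 0.00000000e+00,  0.00000000e+00,  0.00000000e+00,
         1.00000000e+00]])}
wrist {'fovy': 65.66178130216738, 'cx': 323.4540931831817, 'cy': 236.20387006517305, 'k1': -0.055004095823518055, 'mount': array([[ 5.54666404e-04, -2.78412274e-01,  9.60461503e-01,
        -1.71799225e-01],
       [ 9.05689766e-04, -9.60461117e-01, -2.78412685e-01,
         7.16772967e-02],
       [ 9.99999436e-01,  1.02430632e-03, -2.80580366e-04,
        -2.09568300e-04],
       [ 0.00000000e+00,  0.00000000e+00,  0.00000000e+00,
         1.00000000e+00]])}
```

View pics/top0.png

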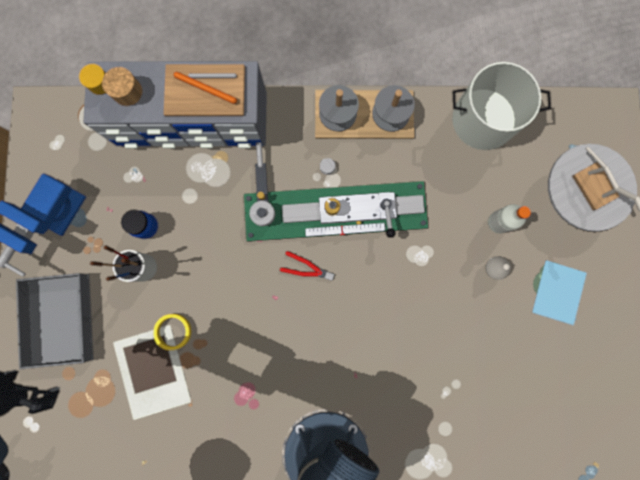

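The top view shows the bender at pixels (245–428, 183–240), with the die at (262,213), the nut at (333,206), the lever ball at (390,233) and the red tab near (343,230). I'll enlarge that part.

```bash
python3 - <<'E'
from h import *
a=cv2.imread("pics/top0.png")[170:260,235:435]; cv2.imwrite("pics/c1.png",cv2.resize(a,None,fx=4,fy=4,interpolation=cv2.INTER_CUBIC))
E
```

```text
(no output)
```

View pics/c1.png

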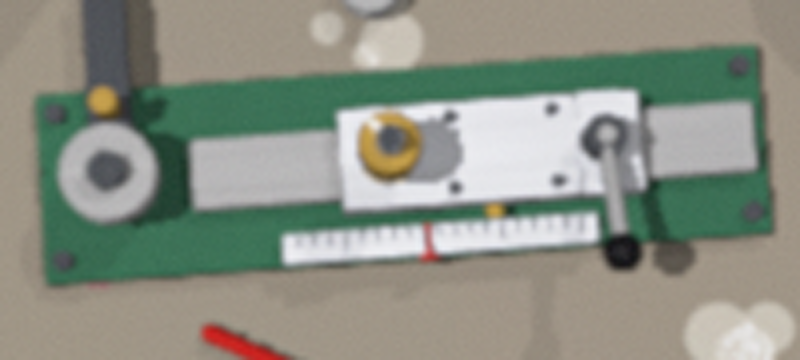

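```bash
python3 - <<'E'
from h import *
g=lambda x,y,z: px2w("top",(235+x/4-.375,170+y/4-.375),z)
C=[g(*c,.012) for c in[(38,95),(760,46),(773,233),(47,285)]]
for c in C: print(c)
cen=np.mean(C,0); yd=(C[0]-C[1]+C[3]-C[2]); xd=(C[0]-C[3]+C[1]-C[2])
print("cen",cen,"yaw from y",np.arctan2(-yd[0],yd[1]),"from x",np.arctan2(xd[1],xd[0]))
yaw=np.arctan2(-yd[0],yd[1])
Rz=R.from_euler('z',yaw).as_matrix()
for n,p in dict(ball=g(622,252,.074),piv=g(604,136,.074),nut=g(391,145,.09),ptr=g(495,212,.0285),tab=g(430,240,.0285),die=g(107,172,.067)).items(): print(n,p,"bender",Rz.T@(p-cen))
E
```

```text
[0.65418521 0.21074473 0.012     ]
[ 0.68720873 -0.25780441  0.012     ]
[ 0.56452301 -0.26347546  0.012     ]
[0.53048295 0.20265846 0.012     ]
cen [ 0.60909997 -0.02696917  0.012     ] yaw from y 0.07162732314947425 from x 0.05577805709084873
ball [ 0.54425355 -0.15708433  0.074     ] bender [-0.07399198 -0.12514072  0.062     ]
piv [ 0.61583928 -0.14705442  0.074     ] bender [-0.00187201 -0.12025963  0.062     ]
nut [ 0.6071085  -0.01628371  0.09      ] bender [-0.00122166  0.01080058  0.078     ]
ptr [ 0.57549699 -0.08333605  0.0285    ] bender [-0.03755078 -0.05381751  0.0165    ]
tab [ 0.55754825 -0.04204227  0.0285    ] bender [-0.05249826 -0.0113451   0.0165    ]
die [0.59439157 0.1578119  0.067     ] bender [-0.00144663  0.18535989  0.055     ]
```

arm_command(series=[[[-6,-33,-34,0],[-6,-33,-34,0],[-6,-33,-34,0],[-6,-33,-34,0],[-6,-33,-34,0],[-6,-33,-34,0],[0,-33,-34,0],[0,-33,-34,0],[0,-33,-34,0],[0,-33,-34,0]]], jaw=100, force=30)

```text
t: 1.1
tcp_pos: [0.4089, 0.15, 0.2375]
tool_rot: [-0.403, 0.581, 0.403, 0.581]
force: [1.7, 1.2, -0.0]
finger_gap: 1.002
```

arm_command(series=[[[0,-33,-34,0],[0,-33,-34,0],[0,-33,-34,0],[0,-33,-34,0],[0,-33,-34,0],[0,-33,-34,0],[0,-33,-34,0],[0,0,0,0.15],[0,0,0,0.15],[0,0,0,0.15]]])

```text
t: 2.1
tcp_pos: [0.5416, -0.1524, 0.2368]
tool_rot: [-0.261, 0.657, 0.262, 0.657]
force: [-0.1, 0.1, 0.4]
finger_gap: 1.003
```

arm_command(series=[[[0,0,0,0.15],[0,0,0,0.15],[0,0,0,0.15],[0,0,0,0.15],[0,0,0,0.15],[0,0,0,0.15],[0,0,0,0.15],[0,0,0,0.15],[0,0,0,0.15],[0,0,0,0.15]]], jaw=65)

```text
t: 3.1
tcp_pos: [0.5417, -0.1517, 0.2371]
tool_rot: [0.256, 0.659, -0.256, 0.659]
force: [-0.1, 0.1, 0.3]
finger_gap: 0.649
```

arm_command(series=[[[20,0,0,0.15],[20,0,0,0.15],[20,0,0,0.15],[10,0,0,0.15],[10,0,0,0.15],[0,0,0,0],[0,0,0,0]]])

```text
t: 3.8
tcp_pos: [0.5419, -0.1518, 0.1574]
tool_rot: [0.477, 0.522, -0.478, 0.521]
force: [-0.3, -0.6, 1.4]
finger_gap: 0.647
```

```bash
python3 - <<'E'
from h import *
T=pose(); print(T.round(4), status.sense()["q"].round(3)); take("wrist","w1")
E
```

```text
[[-7.000e-04  9.961e-01  8.780e-02  5.419e-01]
 [ 3.000e-04  8.780e-02 -9.961e-01 -1.518e-01]
 [-1.000e+00 -7.000e-04 -4.000e-04  1.574e-01]
 [ 0.000e+00  0.000e+00  0.000e+00  1.000e+00]] [-0.472  0.501  1.635 -0.     1.006  1.011]
```

View pics/w1.png

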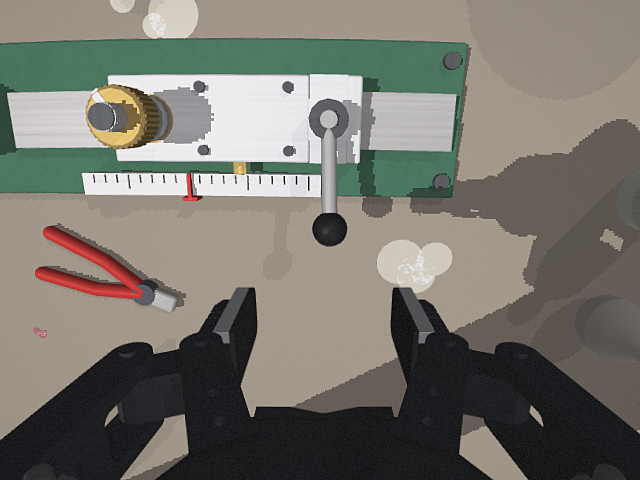

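The wrist view shows the ball at (330,230), the pivot at (329,119), the pointer at (240,174), the red tab at (190,185) and the stud top at (102,117).

```bash
python3 - <<'E'
from h import *
T=np.load("pics/w1.npy"); W=lambda u,v,z: px2w("wrist",(u,v),z,T)
c=[W(468,43,.012),W(453,196,.012)]; e=[W(100,39.5,.012)]
d=c[0]-c[1]; print("corners",c,"yaw x-edge",np.arctan2(d[1],d[0]))
f=c[0]; print("yaw y-edge",np.arctan2(-(e[0]-f)[0],(e[0]-f)[1]))
L=W(113,77,.04)-W(361,76,.04); print("carr yaw",np.arctan2(-L[0],L[1]),np.linalg.norm(L))
S=W(85,183,.0285)-W(320,186,.0285); print("scale yaw",np.arctan2(-S[0],S[1]))
for n,p in dict(ball=W(330,230,.074),hub=W(329,119,.0735),stud=W(102,117,.105),ptr=W(240,174,.0285),tab=W(190,174,.0285)).items(): print(n,p.round(4))
p=W(240,174,.0285)
E
```

```text
corners [array([ 0.68748704, -0.25309187,  0.012     ]), array([ 0.56558479, -0.26243053,  0.012     ])] yaw x-edge 0.07645838188661885
yaw y-edge 0.07348714912931126
carr yaw 0.08142680170073227 0.18285730843711792
scale yaw 0.07095719439500699
ball [ 0.5425 -0.1564  0.074 ]
hub [ 0.6178 -0.1487  0.0735]
stud [ 0.6077 -0.0151  0.105 ]
ptr [ 0.5703 -0.0817  0.0285]
tab [ 0.5669 -0.041   0.0285]
```

arm_command(series=[[[20,0,5,0.0],[20,0,0,0.0],[20,0,0,0.0],[20,0,0,0.0],[15,0,0,0],[10,0,0,0],[0,0,0,0],[0,0,0,0]]])

```text
t: 4.65
tcp_pos: [0.543, -0.1572, 0.0532]
tool_rot: [0.478, 0.521, -0.478, 0.521]
force: [1.1, -0.0, -0.2]
finger_gap: 0.649
```

arm_command(series=[[[0,0,0,0],[0,0,0,0],[0,0,0,0],[0,0,0,0],[0,0,0,0],[0,0,0,0]]], jaw=0, force=25)

```text
t: 5.25
tcp_pos: [0.5438, -0.1573, 0.0562]
tool_rot: [0.479, 0.519, -0.478, 0.522]
force: [-4.2, 2.9, 18.6]
finger_gap: 0.001
```

```bash
python3 - <<'E'
from h import *
T=pose(); print(T.round(4), status.sense()); take("wrist","w2")
E
```

```text
[[ 0.0037  0.9964  0.0849  0.5438]
 [-0.0017  0.0849 -0.9964 -0.1573]
 [-1.      0.0036  0.002   0.0562]
 [ 0.      0.      0.      1.    ]] {'t': 5.25, 'q': array([-4.79001103e-01,  6.54716315e-01,  1.70308038e+00,  3.21625309e-04,
        7.79716330e-01,  1.00651769e+00]), 'qd': array([ 1.80745695e-05,  6.73865784e-04,  1.77924445e-03,  2.24558344e-03,
       -3.57075568e-03,  7.69667400e-04]), 'tau': array([-7.38236904e-01, -3.25778031e+01, -9.57869232e+00, -1.19802305e-01,
       -1.12118796e+00,  2.74751845e-03]), 'tcp_pos': array([ 0.5438238 , -0.15727064,  0.05624785]), 'tool_rot': array([ 0.47874445,  0.51943121, -0.47783769,  0.5221744 ]), 'force': array([-4.19922045,  2.86237952, 18.6169392 ]), 'ft_torque': array([ 4.04765209e-01,  5.77104741e-01, -2.33180093e-04]), 'finger_gap': 0.0013188789726753362}
```

View pics/w2.png

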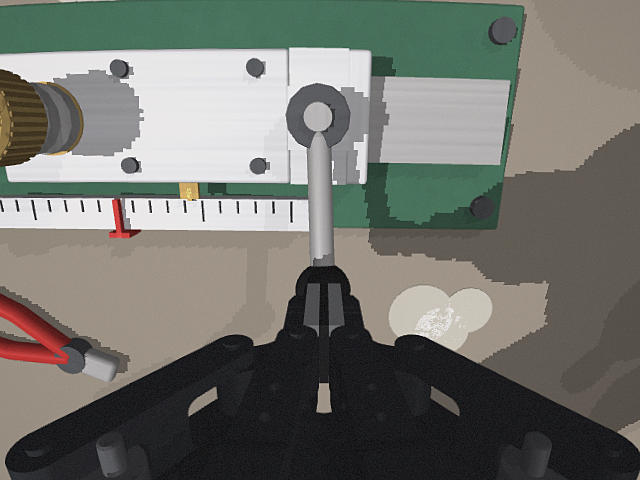

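```bash
python3 - <<'E'
from h import *
T=np.load("pics/w2.npy")
for P in[(.543,-.1565,.074),(.5305,-.1565,.074),(.5555,-.1565,.074),(.5438,-.1573,.0562),(.543,-.1565,.0865)]: print(P,w2px("wrist",P,T).round(0))
print("hub",px2w("wrist",(318,116),.0735,T), "ptr",px2w("wrist",(189,196),.0285,T),"tab",px2w("wrist",(118,198),.0285,T))
a=cv2.imread("pics/w2.png")[220:400,240:400]; cv2.imwrite("pics/c2.png",cv2.resize(cv2.convertScaleAbs(a,alpha=2.5,beta=20),None,fx=3.3,fy=3.3,interpolation=cv2.INTER_CUBIC))
E
```

```text
(0.543, -0.1565, 0.074) [322. 291.]
(0.5305, -0.1565, 0.074) [320. 316.]
(0.5555, -0.1565, 0.074) [324. 265.]
(0.5438, -0.1573, 0.0562) [324. 275.]
(0.543, -0.1565, 0.0865) [322. 304.]
hub [ 0.61811202 -0.14860103  0.0735    ] ptr [ 0.57226122 -0.08116476  0.0285    ] tab [ 0.56795941 -0.04139466  0.0285    ]
```

View pics/c2.png

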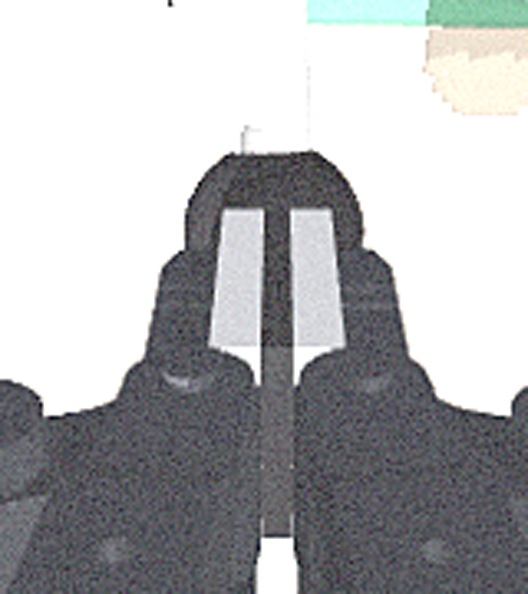

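```bash
python3 - <<'E'
from h import *
im=take("scene","s2"); T=pose()
g=w2px("scene",T[:3,3]); print("tcp",g,"ball",w2px("scene",(.543,-.1565,.074)))
u,v=g.astype(int); a=cv2.imread("pics/s2.png")[v-75:v+45,u-80:u+80]; cv2.imwrite("pics/c3.png",cv2.resize(cv2.convertScaleAbs(a,alpha=1.5,beta=10),None,fx=5,fy=5,interpolation=cv2.INTER_CUBIC)); print(u-80,v-75)
E
```

```text
tcp [261.30731554 254.84263479] ball [260.96138777 249.51194648]
181 179
```

View pics/c3.png

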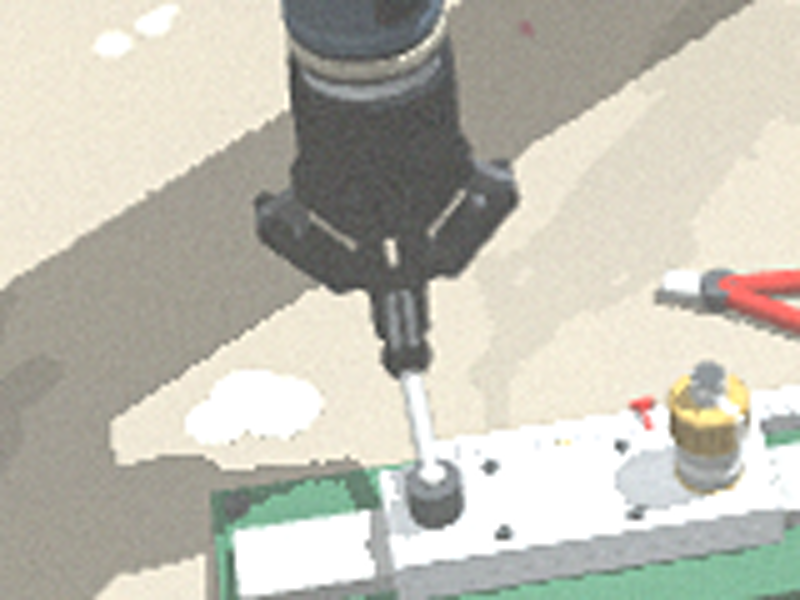

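```bash
python3 - <<'E'
from h import *
for x in(0,-.009,-.02,-.03,-.04):
  for y in(-.011,0,.011):
    print(x,y,[w2px("wrist",(x,y,z),np.eye(4)).round(0).tolist() for z in(.0015,-.0275,-.035)])
E
```

```text
0 -0.011 [[327.0, 295.0], [269.0, 295.0], [254.0, 295.0]]
0 0 [[327.0, 275.0], [268.0, 275.0], [253.0, 275.0]]
0 0.011 [[327.0, 254.0], [267.0, 254.0], [252.0, 254.0]]
-0.009 -0.011 [[327.0, 303.0], [267.0, 303.0], [251.0, 303.0]]
-0.009 0 [[327.0, 282.0], [266.0, 282.0], [250.0, 282.0]]
-0.009 0.011 [[327.0, 260.0], [264.0, 260.0], [248.0, 260.0]]
-0.02 -0.011 [[327.0, 314.0], [263.0, 314.0], [247.0, 314.0]]
-0.02 0 [[327.0, 292.0], [262.0, 292.0], [245.0, 292.0]]
-0.02 0.011 [[327.0, 269.0], [261.0, 269.0], [244.0, 269.0]]
-0.03 -0.011 [[327.0, 325.0], [259.0, 325.0], [242.0, 325.0]]
-0.03 0 [[327.0, 302.0], [258.0, 302.0], [240.0, 302.0]]
-0.03 0.011 [[327.0, 278.0], [257.0, 278.0], [239.0, 277.0]]
-0.04 -0.011 [[327.0, 338.0], [255.0, 338.0], [237.0, 337.0]]
-0.04 0 [[327.0, 313.0], [254.0, 313.0], [235.0, 313.0]]
-0.04 0.011 [[328.0, 288.0], [252.0, 288.0], [233.0, 287.0]]
```

The fingers have shut on top of the ball, so their tips sit higher than I assumed. I'll open, go lower in small steps and try the grip again.

arm_command(series=[[[0,0,0,0],[0,0,0,0],[0,0,0,0],[0,0,0,0],[0,0,0,0]]], jaw=60)

```text
t: 5.85
tcp_pos: [0.542, -0.1565, 0.0522]
tool_rot: [0.478, 0.521, -0.478, 0.52]
force: [-0.5, 0.6, -0.1]
finger_gap: 0.6
```

arm_command(series=[[[4,0,0,0],[4,0,0,0],[4,0,0,0],[4,0,0,0],[0,0,0,0]]])

```text
t: 6.35
tcp_pos: [0.5419, -0.1566, 0.0357]
tool_rot: [0.478, 0.521, -0.479, 0.52]
force: [-0.8, -0.2, 0.1]
finger_gap: 0.601
```

arm_command(series=[[[0,0,0,0],[0,0,0,0],[0,0,0,0],[0,0,0,0],[0,0,0,0],[0,0,0,0]]], jaw=0)

```text
t: 6.95
tcp_pos: [0.5421, -0.1564, 0.0368]
tool_rot: [0.478, 0.521, -0.478, 0.52]
force: [-1.2, 3.3, 4.7]
finger_gap: 0.271
```

arm_command(series=[[[0,0,0,0],[0,0,0,0],[4,0,0,0],[0,0,0,0]]], jaw=50)

```text
t: 7.35
tcp_pos: [0.5424, -0.1572, 0.032]
tool_rot: [0.478, 0.521, -0.479, 0.521]
force: [-0.2, -0.6, -0.7]
finger_gap: 0.498
```

arm_command(series=[[[0,0,0,0],[0,0,0,0],[0,0,0,0],[0,0,0,0],[0,0,0,0]]], jaw=0)

```text
t: 7.85
tcp_pos: [0.5424, -0.1568, 0.0326]
tool_rot: [0.478, 0.521, -0.478, 0.521]
force: [0.2, 0.5, 0.2]
finger_gap: 0.268
```

```bash
python3 - <<'E'
from h import *
s=status.sense();print(pose().round(4),s["q"].round(3))
# open-lever arc plan: shift per 0.15 rad of turn in tool axes, r=75mm, tool turning with lever
r,a=75,.15; print("chord/tangent",2*r*np.sin(a/2), "radial", r*(1-np.cos(a)))
E
```

```text
[[-2.000e-04  9.964e-01  8.480e-02  5.424e-01]
 [ 1.000e-04  8.480e-02 -9.964e-01 -1.568e-01]
 [-1.000e+00 -1.000e-04 -1.000e-04  3.260e-02]
 [ 0.000e+00  0.000e+00  0.000e+00  1.000e+00]] [-0.479  0.694  1.714 -0.     0.734  1.007]
chord/tangent 11.239456090911352 radial 0.8421691547968319
```

arm_command(series=[[[-0.1,0.8,11.2,-0.15],[-0.1,0.8,11.2,-0.15],[-0.1,0.8,11.2,-0.15],[-0.1,0.8,11.2,-0.15],[-0.1,0.8,11.2,-0.15]]])

```text
t: 8.35
tcp_pos: [0.5677, -0.206, 0.0328]
tool_rot: [0.254, 0.66, -0.253, 0.661]
force: [3.3, 2.6, -4.1]
finger_gap: 0.265
```

arm_command(series=[[[-0.1,0.8,11.2,-0.15],[-0.1,0.8,11.2,-0.15],[-0.1,0.8,11.2,-0.15],[-0.1,0.8,11.2,-0.15],[-0.1,0.8,11.2,-0.15]]])

```text
t: 8.85
tcp_pos: [0.6197, -0.2256, 0.0333]
tool_rot: [-0.006, 0.706, 0.006, 0.708]
force: [4.0, 1.9, -2.5]
finger_gap: 0.269
```

arm_command(series=[[[0,0.3,5,-0.06],[0,0,0,0],[0,0,0,0]]])

```text
t: 9.15
tcp_pos: [0.6247, -0.2254, 0.0335]
tool_rot: [-0.025, 0.705, 0.025, 0.708]
force: [5.3, 1.4, -4.8]
finger_gap: 0.268
```

```bash
python3 - <<'E'
from h import *
s=status.sense();print(pose().round(4),s["q"].round(3),s["force"],s["finger_gap"]); take("wrist","w3")
E
```

```text
[[ 4.100e-03 -7.120e-02  9.975e-01  6.247e-01]
 [-4.000e-04  9.975e-01  7.120e-02 -2.254e-01]
 [-1.000e+00 -6.000e-04  4.000e-03  3.350e-02]
 [ 0.000e+00  0.000e+00  0.000e+00  1.000e+00]] [-0.515  0.783  1.45   0.002  0.904 -0.588] [ 5.26232939  1.39724279 -4.76063679] 0.26826207676867503
```

View pics/w3.png

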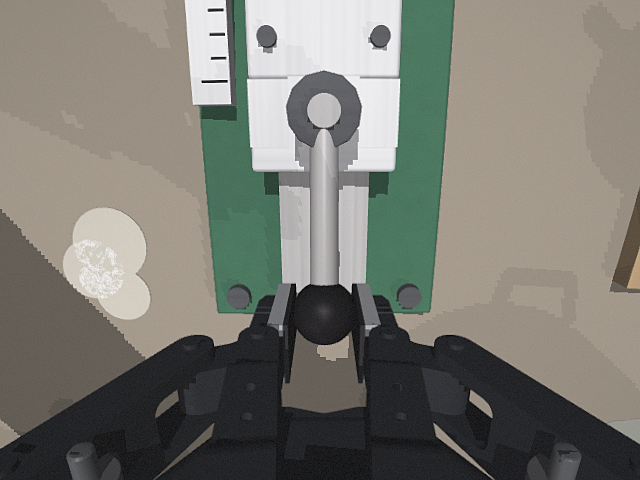

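The ball is gripped at (325,313) and the lever lies along the rail, with the hub at (323,109), so the lever is open. I'll slide the carriage about 40 mm by pushing the ball.

arm_command(series=[[[0,2,0,0],[0,4,0,0],[0,5,0,0],[0,5,0,0],[0,5,0,0],[0,5,0,0],[0,5,0,0],[0,5,0,0],[0,4,0,0],[0,0,0,0]]])

```text
t: 10.2
tcp_pos: [0.6221, -0.1889, 0.0336]
tool_rot: [-0.028, 0.705, 0.023, 0.709]
force: [5.0, -6.5, -6.8]
finger_gap: 0.265
```

arm_command(series=[[[0,0,0,0],[0,0,0,0],[0,0,0,0],[0,0,0,0],[-25,0,0,0],[-45,0,0,0],[-45,0,0,0],[-45,0,0,0],[0,0,0,0]]], jaw=60)

```text
t: 11.1
tcp_pos: [0.6244, -0.1873, 0.2016]
tool_rot: [-0.029, 0.702, 0.024, 0.711]
force: [-0.3, 0.4, 1.4]
finger_gap: 0.6
```

```bash
python3 - <<'E'
from h import *
s=status.sense();print(pose().round(4),s["q"].round(3)); take("wrist","w4"); take("top","t4")
for P in[(.568,-.0414,.0285),(.6185,-.109,.074)]: print(w2px("wrist",P,pose()),w2px("top",P))
E
```

```text
[[ 0.0137 -0.0743  0.9971  0.6244]
 [-0.0069  0.9972  0.0744 -0.1873]
 [-0.9999 -0.0079  0.0131  0.2016]
 [ 0.      0.      0.      1.    ]] [-0.463  0.558  1.374 -0.     1.194 -0.537]
[274.32869596  33.51116051] [341.8582105  225.53575109]
[329.48224537 120.84566739] [370.09399488 202.53071959]
```

View pics/w4.png

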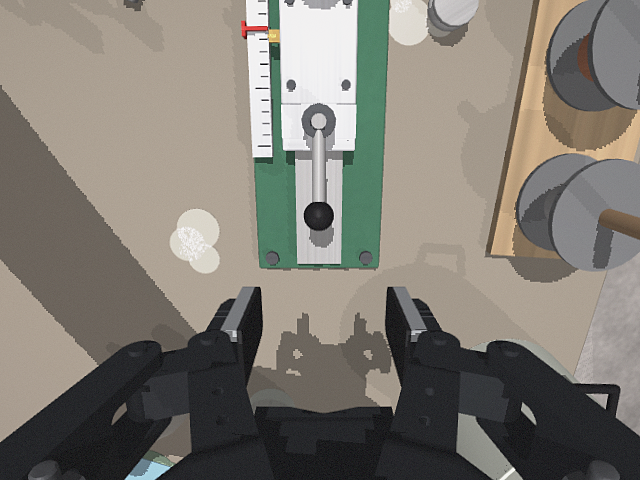

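The lever is free and open. The pointer tip is at about (275,36) and the red tab line at (258,30), so it still falls a few mm short. I'll measure it by colour.

```bash
python3 - <<'E'
from h import *
T=np.load("pics/w4.npy"); im=cv2.imread("pics/w4.png")[:,:,::-1].astype(int)
r,g,b=[im[:,:,i] for i in range(3)]
red=(r>130)&(g<90)&(b<90); br=(r>110)&(g>90)&(r-b>60)&(g-b>40)
V=np.array([-np.sin(.073),np.cos(.073)])
for n,m in(("red",red),("brass",br)):
  ys,xs=np.where(m[15:60,235:290]); xs+=235; ys+=15
  for u in np.unique(xs): 
    k=ys[xs==u].astype(float); p=px2w("wrist",(u,k.mean()),.0285,T); print(n,u,k.min(),k.max(),(p[:2]@V*1000).round(2))
E
```

```text
red 241 21.0 22.0 -75.28
red 242 21.0 35.0 -80.33
red 243 21.0 35.0 -80.28
red 244 21.0 35.0 -80.34
red 245 26.0 35.0 -82.1
red 246 26.0 29.0 -79.97
red 247 27.0 29.0 -80.36
red 248 27.0 29.0 -80.37
red 249 27.0 29.0 -80.37
red 250 27.0 29.0 -80.38
red 251 27.0 29.0 -80.39
red 252 27.0 29.0 -80.39
red 253 27.0 29.0 -80.4
red 254 26.0 29.0 -80.01
red 255 26.0 29.0 -80.02
red 256 26.0 29.0 -80.02
red 257 26.0 29.0 -80.03
red 258 26.0 29.0 -80.03
red 259 26.0 29.0 -80.04
red 260 26.0 29.0 -80.04
red 261 26.0 29.0 -80.05
red 262 26.0 29.0 -80.05
red 263 26.0 29.0 -80.05
red 264 26.0 29.0 -80.06
red 265 26.0 29.0 -80.06
red 266 26.0 29.0 -80.06
red 267 27.0 29.0 -80.46
brass 268 30.0 37.0 -85.01
brass 269 29.0 41.0 -85.92
brass 270 29.0 42.0 -86.32
brass 271 29.0 41.0 -85.93
brass 272 30.0 41.0 -86.32
brass 273 30.0 41.0 -86.33
brass 274 30.0 41.0 -86.33
brass 275 30.0 41.0 -86.33
brass 276 29.0 41.0 -85.94
brass 277 30.0 41.0 -86.33
brass 278 30.0 42.0 -86.73
brass 279 33.0 41.0 -87.32
```

arm_command(series=[[[40,0,0,0],[40,0,0,0],[35,0,0,0],[25,0,0,0],[15,0,0,0],[8,0,0,0],[4,0,0,0],[0,0,0,0]]])

```text
t: 12.0
tcp_pos: [0.6202, -0.1856, 0.0268]
tool_rot: [-0.026, 0.706, 0.026, 0.707]
force: [0.4, -0.4, -0.2]
finger_gap: 0.6
```

arm_command(series=[[[0,0,0,0],[0,0,0,0],[0,0,0,0],[0,0,0,0],[0,0,0,0]]], jaw=0)

```text
t: 12.5
tcp_pos: [0.6211, -0.186, 0.0279]
tool_rot: [-0.027, 0.706, 0.026, 0.708]
force: [0.6, -0.1, 6.3]
finger_gap: 0.271
```

```bash
python3 - <<'E'
from h import *
s=status.sense();print(pose().round(4),s["force"],s["finger_gap"])
E
```

```text
[[ 0.0027 -0.0738  0.9973  0.6211]
 [-0.0013  0.9973  0.0738 -0.186 ]
 [-1.     -0.0015  0.0026  0.0279]
 [ 0.      0.      0.      1.    ]] [ 0.64232912 -0.09003247  6.25933633] 0.270564989296441
```

arm_command(series=[[[-2,0,0,0],[0,2,0,0],[0,2,0,0],[0,2,0,0],[0,0.7,0,0],[0,0,0,0],[0,0,0,0]]])

```text
t: 13.2
tcp_pos: [0.6206, -0.1821, 0.0284]
tool_rot: [-0.028, 0.706, 0.025, 0.707]
force: [1.5, -8.1, -3.0]
finger_gap: 0.268
```

arm_command(series=[[[0,0.8,0,0],[0,0.7,0,0],[0,0,0,0],[0,0,0,0]]])

```text
t: 13.6
tcp_pos: [0.6205, -0.1807, 0.0285]
tool_rot: [-0.028, 0.706, 0.024, 0.707]
force: [0.7, -7.4, -3.0]
finger_gap: 0.274
```

arm_command(series=[[[0,0,0,0],[0,0,0,0],[0,0,0,0],[0,0,0,0],[-25,0,0,0],[-45,0,0,0],[-45,0,0,0],[-20,0,0,0],[0,0,0,0],[0,0,0,0]]], jaw=60)

```text
t: 14.6
tcp_pos: [0.6189, -0.1768, 0.1635]
tool_rot: [-0.026, 0.707, 0.026, 0.706]
force: [-0.6, -0.8, -1.5]
finger_gap: 0.602
```

```bash
cat > chk.py <<'E'
from h import *
def chk(name):
    im=take("wrist",name).astype(int); T=np.load(f"pics/{name}.npy"); print(T.round(4)[:3,3])
    r,g,b=[im[:,:,i] for i in range(3)]
    c=w2px("wrist",(.568,-.0414,.0285),T).astype(int); print("tab near",c)
    V=np.array([-np.sin(.073),np.cos(.073)])
    red=(r>130)&(g<90)&(b<90); br=(r>110)&(g>90)&(r-b>60)&(g-b>40)
    for n,m in(("red",red),("brass",br)):
        ys,xs=np.where(m); k=(abs(xs-c[0])<45)&(abs(ys-c[1])<40); xs,ys=xs[k],ys[k]
        for u in np.unique(xs)[::2]:
            q=ys[xs==u].astype(float); print(n,u,q.min(),q.max(),[(px2w("wrist",(u,t),.0285,T)[:2]@V*1000).round(1) for t in(q.min()-.5,q.mean(),q.max()+.5)])
E
python3 -c "
from chk import *
chk('w5')"
```

```text
[ 0.6189 -0.1768  0.1635]
tab near [271  36]
red 241 25.0 30.0 [np.float64(-74.2), np.float64(-76.1), np.float64(-78.4)]
red 243 25.0 41.0 [np.float64(-74.2), np.float64(-80.2), np.float64(-86.2)]
red 245 31.0 41.0 [np.float64(-78.4), np.float64(-82.3), np.float64(-86.2)]
red 247 31.0 35.0 [np.float64(-78.5), np.float64(-80.2), np.float64(-82.0)]
red 249 32.0 35.0 [np.float64(-79.2), np.float64(-80.6), np.float64(-82.0)]
red 251 32.0 35.0 [np.float64(-79.2), np.float64(-80.6), np.float64(-82.0)]
red 253 31.0 35.0 [np.float64(-78.5), np.float64(-80.3), np.float64(-82.0)]
red 255 31.0 35.0 [np.float64(-78.5), np.float64(-80.3), np.float64(-82.0)]
red 257 31.0 35.0 [np.float64(-78.5), np.float64(-80.3), np.float64(-82.0)]
red 259 31.0 35.0 [np.float64(-78.5), np.float64(-80.3), np.float64(-82.0)]
red 261 31.0 35.0 [np.float64(-78.6), np.float64(-80.3), np.float64(-82.1)]
red 263 31.0 35.0 [np.float64(-78.6), np.float64(-80.3), np.float64(-82.1)]
red 265 31.0 35.0 [np.float64(-78.6), np.float64(-80.3), np.float64(-82.1)]
red 267 31.0 35.0 [np.float64(-78.6), np.float64(-80.3), np.float64(-82.1)]
red 269 31.0 34.0 [np.float64(-78.6), np.float64(-80.0), np.float64(-81.4)]
brass 270 32.0 35.0 [np.float64(-79.3), np.float64(-80.7), np.float64(-82.1)]
brass 272 27.0 41.0 [np.float64(-75.8), np.float64(-81.1), np.float64(-86.3)]
brass 274 27.0 41.0 [np.float64(-75.8), np.float64(-81.1), np.float64(-86.3)]
brass 276 27.0 41.0 [np.float64(-75.9), np.float64(-81.1), np.float64(-86.4)]
brass 278 27.0 41.0 [np.float64(-75.9), np.float64(-81.1), np.float64(-86.4)]
brass 280 27.0 41.0 [np.float64(-75.9), np.float64(-81.1), np.float64(-86.4)]
brass 282 27.0 41.0 [np.float64(-75.9), np.float64(-81.1), np.float64(-86.4)]
```

arm_command(series=[[[40,-4,0,0],[40,0,0,0],[30,0,0,0],[15,0,0,0],[8,0,0,0],[0,0,0,0],[0,0,0,0]]])

```text
t: 15.35
tcp_pos: [0.6206, -0.1817, 0.0315]
tool_rot: [-0.027, 0.706, 0.026, 0.707]
force: [0.4, -0.7, 0.9]
finger_gap: 0.601
```

arm_command(series=[[[0,0,0,0],[0,0,0,0],[0,0,0,0],[0,0,0,0],[0,0,0,0]]], jaw=0)

```text
t: 15.85
tcp_pos: [0.6206, -0.1818, 0.0321]
tool_rot: [-0.027, 0.706, 0.026, 0.707]
force: [-0.2, 0.1, 5.5]
finger_gap: 0.272
```

arm_command(series=[[[0,0.4,-7.5,0.1],[0,0.4,-7.5,0.1],[0,0.4,-7.5,0.1],[0,0.4,-7.5,0.1]]])

```text
t: 16.25
tcp_pos: [0.5914, -0.1778, 0.0318]
tool_rot: [0.116, 0.696, -0.116, 0.699]
force: [2.5, 1.4, 3.9]
finger_gap: 0.267
```

Forces stay low, so I'll continue the swing.

arm_command(series=[[[0,0.4,-7.5,0.1],[0,0.4,-7.5,0.1],[0,0.4,-7.5,0.1],[0,0.4,-7.5,0.1],[0,0.4,-7.5,0.1],[0,0.4,-7.5,0.1]]])

```text
t: 16.85
tcp_pos: [0.556, -0.1517, 0.0317]
tool_rot: [0.317, 0.63, -0.317, 0.634]
force: [3.3, 0.6, 3.7]
finger_gap: 0.276
```

arm_command(series=[[[0,0.4,-7.5,0.1],[0,0.4,-7.5,0.1],[0,0.4,-7.5,0.1],[0,0.4,-7.5,0.1],[0,0.4,-7.5,0.1],[0,0.4,-7.5,0.1],[0,0,-1,0],[0,0,0,0],[0,0,0,0]]])

```text
t: 17.75
tcp_pos: [0.5418, -0.112, 0.0317]
tool_rot: [0.488, 0.509, -0.488, 0.514]
force: [0.8, -8.8, 1.8]
finger_gap: 0.274
```

```bash
python3 - <<'E'
from h import *
s=status.sense();print(pose().round(4),s["force"],s["finger_gap"],s["q"].round(3))
E
```

```text
[[ 0.0055  0.9989  0.0465  0.5418]
 [-0.0058  0.0465 -0.9989 -0.112 ]
 [-1.      0.0052  0.006   0.0317]
 [ 0.      0.      0.      1.    ]] [ 0.78138662 -8.84614108  1.75405854] 0.27402070656949623 [-0.404  0.684  1.749 -0.005  0.701  1.124]
```

arm_command(series=[[[0,0,-1.5,0],[0,0,-1,0],[0,0,0,0],[0,0,0,0]]])

```text
t: 18.15
tcp_pos: [0.5419, -0.1118, 0.0317]
tool_rot: [0.487, 0.508, -0.489, 0.515]
force: [-1.3, -16.0, 1.4]
finger_gap: 0.27
```

arm_command(series=[[[0,0,2,0],[0,0,0,0],[0,0,0,0],[0,0,0,0],[-25,0,0,0],[-40,0,0,0],[-40,0,0,0],[-25,0,0,0],[0,0,0,0],[0,0,0,0]]], jaw=60)

```text
t: 19.15
tcp_pos: [0.539, -0.1074, 0.1608]
tool_rot: [0.489, 0.511, -0.488, 0.511]
force: [0.2, -0.1, -0.3]
finger_gap: 0.597
```

```bash
python3 - <<'E'
from h import *
print(pose().round(4),status.sense()["q"].round(3)); take("wrist","w6")
E
```

```text
[[ 3.000e-04  9.990e-01  4.540e-02  5.390e-01]
 [-0.000e+00  4.540e-02 -9.990e-01 -1.074e-01]
 [-1.000e+00  3.000e-04  1.000e-04  1.608e-01]
 [ 0.000e+00  0.000e+00  0.000e+00  1.000e+00]] [-0.4    0.48   1.666  0.     0.996  1.125]
```

View pics/w6.png

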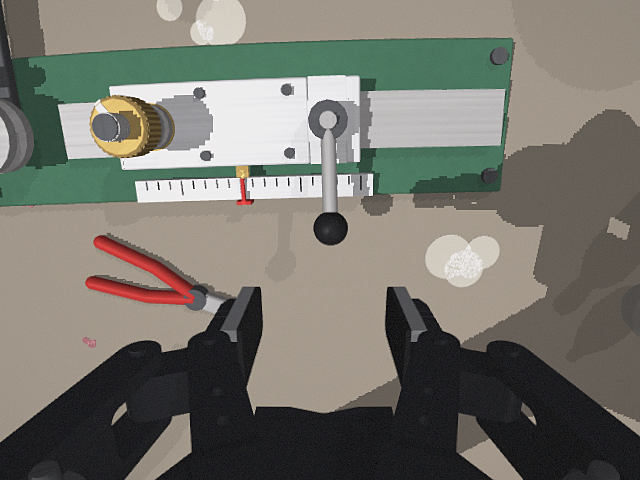

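The lever is locked and the pointer is on the tab: pointer (243,174), tab (244,188). The nut's stud top is at (107,125), and the white mark at (102,104) points up-left. Now I'll work out the nut's position.

```bash
python3 - <<'E'
from h import *
T=np.load("pics/w6.npy"); W=lambda u,v,z: px2w("wrist",(u,v),z,T)
V=np.array([-np.sin(.073),np.cos(.073)]);U=np.array([np.cos(.073),np.sin(.073)])
s=W(107,125,.105); h=W(328,119,.0735); p=W(243,174,.0285); b=W(330,228,.074)
print("stud",s,"hub",h,"from hub",h[:2]+.135*V,"from ptr",p[:2]+.065*V+.043*U,"ball",b)
print("ptr-tab",(p[:2]@V-W(244,188,.0285)[:2]@V)*1e3,"ball angle",np.arctan2(*(b-h)[1::-1]))
m=W(100,106,.0895)-np.r_[s[:2],0]; print("mark vec",m,np.arctan2(m[1],m[0]))
q=s[:2]-T[:2,3]; print("tool shift y,z mm",1e3*T[:2,1]@q,1e3*T[:2,2]@q)
E
```

```text
stud [0.60612432 0.02566126 0.105     ] hub [ 0.61514604 -0.1069496   0.0735    ] from hub [0.60529979 0.02769086] from ptr [0.60833332 0.02761228] ball [ 0.54005931 -0.1121042   0.074     ]
ptr-tab -0.13478572222147545 ball angle -3.07305147773529
mark vec [0.011409   0.01233303 0.0895    ] 0.8242980812341181
tool shift y,z mm 73.10857696446865 -129.90209320521188
```

arm_command(series=[[[0,18,-33,0],[0,18,-33,0],[0,18,-33,0],[0,19,-32,0],[0,0,0,-0.15],[0,0,0,-0.15],[0,0,0,-0.15],[0,0,0,-0.15],[0,0,0,-0.15],[0,0,0,-0.15]]], jaw=75)

```text
t: 20.2
tcp_pos: [0.6047, 0.0265, 0.158]
tool_rot: [0.215, 0.675, -0.216, 0.672]
force: [0.2, -0.1, 0.5]
finger_gap: 0.748
```

arm_command(series=[[[0,0,0,-0.15],[0,0,0,-0.15],[0,0,0,-0.15],[0,0,0,-0.15],[0,0,0,-0.15],[0,0,0,-0.15],[0,0,0,-0.15],[0,0,0,-0.15],[0,0,0,-0.15],[0,0,0,-0.15]]])

```text
t: 21.2
tcp_pos: [0.6046, 0.0265, 0.1581]
tool_rot: [-0.3, 0.641, 0.302, 0.638]
force: [0.1, -0.3, 0.3]
finger_gap: 0.75
```

arm_command(series=[[[0,0,0,-0.15],[0,0,0,-0.15],[0,0,0,-0.15],[0,0,0,-0.15],[0,0,0,-0.15],[0,0,0,-0.15],[0,0,0,-0.15],[0,0,0,-0.15],[0,0,0,-0.15],[0,0,0,0]]])

```text
t: 22.2
tcp_pos: [0.6048, 0.0265, 0.1583]
tool_rot: [-0.632, 0.314, 0.635, 0.313]
force: [-0.4, 0.8, 0.3]
finger_gap: 0.747
```

```bash
python3 - <<'E'
from h import *
T=pose();print(T.round(4),status.sense()["q"].round(3)); take("wrist","w7")
q=np.array([.606,.0268])-T[:2,3]; print("tool shift y,z mm",1e3*T[:2,1]@q,1e3*T[:2,2]@q,w2px("wrist",(.606,.0268,.105),T))
E
```

```text
[[-4.500e-03 -7.942e-01 -6.076e-01  6.048e-01]
 [ 7.000e-04 -6.076e-01  7.942e-01  2.650e-02]
 [-1.000e+00  3.200e-03  3.300e-03  1.583e-01]
 [ 0.000e+00  0.000e+00  0.000e+00  1.000e+00]] [-0.141  0.554  1.523  0.     1.069 -2.365]
tool shift y,z mm -1.1564479470993445 -0.4667342524759134 [321.36460609 247.68164245]
```

View pics/w7.png

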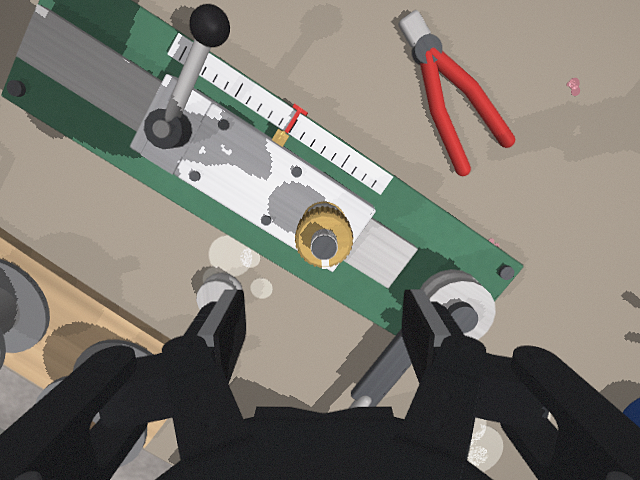

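The fingers are centred over the stud, seen at (323,245) against a predicted (321,248), and the mark is at (325,264). I'll descend and grip.

arm_command(series=[[[35,0,0,0],[35,0,0,0],[24,0,0,0],[12,0,0,0],[6,0,0,0],[6,0,0,0],[0,0,0,0]]])

```text
t: 22.95
tcp_pos: [0.6065, 0.0261, 0.0427]
tool_rot: [0.634, -0.313, -0.634, -0.313]
force: [-0.9, 0.6, 0.3]
finger_gap: 0.748
```

arm_command(series=[[[0,0,0,0],[0,0,0,0],[0,0,0,0],[0,0,0,0],[0,0,0,0]]], jaw=0, force=30)

```text
t: 23.45
tcp_pos: [0.6057, 0.0275, 0.044]
tool_rot: [-0.633, 0.313, 0.634, 0.314]
force: [-1.8, 4.3, 6.2]
finger_gap: 0.437
```

```bash
python3 - <<'E'
from h import *
s=status.sense();print(pose().round(4),s["force"],s["ft_torque"],s["finger_gap"],s["q"].round(3))
E
```

```text
[[-4.000e-04 -7.946e-01 -6.071e-01  6.057e-01]
 [ 1.800e-03 -6.071e-01  7.946e-01  2.750e-02]
 [-1.000e+00 -8.000e-04  1.700e-03  4.400e-02]
 [ 0.000e+00  0.000e+00  0.000e+00  1.000e+00]] [-1.79658757  4.32655353  6.19962959] [ 0.7391292   0.43507037 -0.01158805] 0.4374331124778395 [-1.400e-01  7.130e-01  1.600e+00  2.000e-03  8.300e-01 -2.364e+00]
```

arm_command(series=[[[0.1,0,0,0.12],[0.1,0,0,0.12],[0.1,0,0,0.12],[0.1,0,0,0.12],[0.1,0,0,0.12],[0.1,0,0,0.12],[0.1,0,0,0.12],[0.1,0,0,0.12],[0.1,0,0,0.12],[0.1,0,0,0.12]]])

```text
t: 24.45
tcp_pos: [0.6057, 0.0282, 0.0433]
tool_rot: [-0.344, 0.617, 0.346, 0.618]
force: [-2.9, 6.3, 7.8]
finger_gap: 0.444
```

```bash
python3 - <<'E'
from h import *
s=status.sense();print(pose().round(4),s["force"],s["ft_torque"],s["finger_gap"],s["q"].round(3)); take("wrist","w8")
E
```

```text
[[-2.000e-04 -8.513e-01  5.246e-01  6.057e-01]
 [ 2.700e-03  5.246e-01  8.513e-01  2.820e-02]
 [-1.000e+00  1.500e-03  2.200e-03  4.330e-02]
 [ 0.000e+00  0.000e+00  0.000e+00  1.000e+00]] [-2.9090094   6.34671629  7.83580087] [1.08933323 0.38021112 0.09724389] 0.4439248599226769 [-0.139  0.714  1.6    0.004  0.828 -1.16 ]
```

View pics/w8.png

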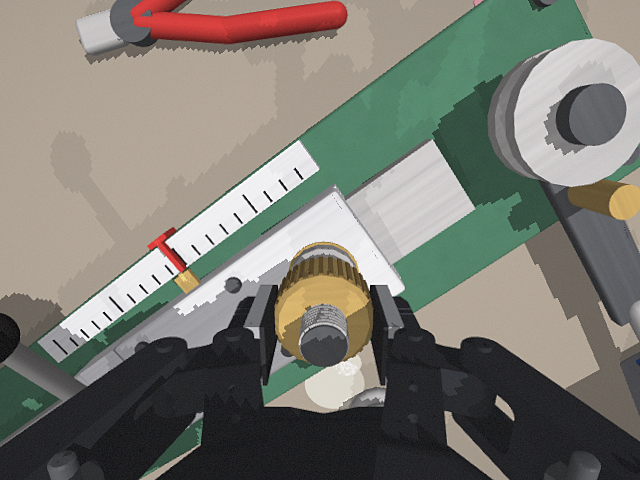

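arm_command(series=[[[0.1,0,0,0.12],[0.1,0,0,0.12],[0.1,0,0,0.12],[0.1,0,0,0.12],[0.1,0,0,0.12],[0.1,0,0,0.12],[0.1,0,0,0.12],[0.1,0,0,0.12],[0.1,0,0,0.12],[0.1,0,0,0.12]]])

```text
t: 25.5
tcp_pos: [0.6065, 0.0284, 0.0425]
tool_rot: [0.065, 0.704, -0.063, 0.705]
force: [-2.2, 6.8, 7.0]
finger_gap: 0.443
```

arm_command(series=[[[0.1,0,0,0.12],[0.1,0,0,0.12],[0.1,0,0,0.12],[0.1,0,0,0.12],[0.1,0,0,0.12],[0.1,0,0,0.12],[0.1,0,0,0.12],[0.1,0,0,0.12],[0.1,0,0,0.12]]])

```text
t: 26.4
tcp_pos: [0.607, 0.0279, 0.0418]
tool_rot: [0.418, 0.571, -0.416, 0.571]
force: [-1.8, 6.3, 8.1]
finger_gap: 0.442
```

```bash
cat > st.py <<'E'
from h import *
s=status.sense();T=pose();print(T[:3,3].round(4),"jaw",np.arctan2(T[1,2],T[0,2]).round(3),s["force"].round(1),s["ft_torque"].round(3),s["finger_gap"].round(3),"q6",s["q"][5].round(3))
E
python3 st.py
```

```text
Traceback (most recent call last):
  File "st.py", line 2, in <module>
    s=status.sense();T=pose();print(T[:3,3].round(4),"jaw",np.arctan2(T[1,2],T[0,2]).round(3),s["force"].round(1),s["ft_torque"].round(3),s["finger_gap"].round(3),"q6",s["q"][5].round(3))
                                                                                                                                          ^^^^^^^^^^^^^^^^^^^^^
AttributeError: 'float' object has no attribute 'round'
```

```bash
sed -i 's/s\["finger_gap"\].round(3)/round(s["finger_gap"],3)/' st.py; python3 st.py
```

```text
[0.607  0.0279 0.0418] jaw -1.261 [-1.8  6.3  8.1] [0.859 0.206 0.053] 0.442 q6 1.12
```

arm_command(series=[[[0,0,0,0.08],[0,0,0,0.08]]])

```text
t: 26.6
tcp_pos: [0.607, 0.0278, 0.0417]
tool_rot: [0.462, 0.536, -0.46, 0.537]
force: [-1.6, 4.9, 7.5]
finger_gap: 0.442
```

```bash
python3 st.py
```

```text
[0.607  0.0278 0.0417] jaw -1.419 [-1.6  4.9  7.5] [0.799 0.236 0.057] 0.442 q6 1.278
```

arm_command(series=[[[0,0,0,0.08],[0,0,0,0.08]]])

```text
t: 26.8
tcp_pos: [0.607, 0.0277, 0.0416]
tool_rot: [0.503, 0.498, -0.501, 0.498]
force: [-1.0, 6.0, 6.6]
finger_gap: 0.443
```

```bash
python3 st.py
```

```text
[0.607  0.0277 0.0416] jaw -1.579 [-1.   6.   6.6] [0.869 0.209 0.636] 0.443 q6 1.438
```

arm_command(series=[[[0,0,0,0.08]]])

```text
t: 26.9
tcp_pos: [0.6054, 0.0279, 0.0414]
tool_rot: [0.521, 0.479, -0.521, 0.478]
force: [-5.9, 5.3, 9.1]
finger_gap: 0.44
```

```bash
python3 st.py
```

```text
[0.6054 0.0279 0.0414] jaw -1.656 [-5.9  5.3  9.1] [1.077 0.836 0.676] 0.44 q6 1.516
```

The torque jumped to 0.67 N m, so the nut has bottomed. I'll hold briefly, then back off a quarter turn.

arm_command(series=[[[0,0,0,0],[0,0,0,0],[0,0,0,0]]])

```text
t: 27.2
tcp_pos: [0.6052, 0.0279, 0.0414]
tool_rot: [0.521, 0.479, -0.52, 0.478]
force: [-3.8, 5.7, 9.2]
finger_gap: 0.439
```

```bash
python3 st.py
```

```text
[0.6052 0.0279 0.0414] jaw -1.655 [-3.8  5.7  9.2] [0.967 0.635 0.392] 0.439 q6 1.514
```

arm_command(series=[[[-0.1,0,0,-0.12],[-0.1,0,0,-0.12],[-0.1,0,0,-0.12],[-0.1,0,0,-0.12],[-0.1,0,0,-0.12],[-0.1,0,0,-0.12],[-0.1,0,0,-0.12],[-0.1,0,0,-0.12],[-0.1,0,0,-0.12],[-0.1,0,0,-0.12]]])

```text
t: 28.2
tcp_pos: [0.6058, 0.0269, 0.0422]
tool_rot: [0.159, 0.689, -0.158, 0.689]
force: [-2.0, 2.9, 5.6]
finger_gap: 0.441
```

arm_command(series=[[[0,0,0,-0.12],[0,0,0,-0.12],[0,0,0,-0.12],[0,0,0,-0.02],[0,0,0,0],[0,0,0,0],[0,0,0,0],[0,0,0,0]]])

```text
t: 29.0
tcp_pos: [0.6062, 0.0268, 0.0425]
tool_rot: [0.027, 0.706, -0.027, 0.707]
force: [-2.1, 1.7, 7.2]
finger_gap: 0.443
```

```bash
python3 st.py; python3 - <<'E'
from h import *
im=take("wrist","w9"); t=take("top","t9")
a=cv2.cvtColor(im[200:440,160:480],cv2.COLOR_RGB2BGR); b=cv2.cvtColor(t[170:260,235:435],cv2.COLOR_RGB2BGR)
A=cv2.resize(a,(400,300)); A2=cv2.resize(cv2.cvtColor(im,cv2.COLOR_RGB2BGR),(400,300)); B=cv2.resize(b,(800,300),interpolation=cv2.INTER_CUBIC)
cv2.imwrite("pics/f.png",np.vstack([np.hstack([A,A2]),B]))
E
```

```text
[0.6062 0.0268 0.0425] jaw -0.076 [-2.1  1.7  7.2] [0.378 0.48  0.011] 0.443 q6 -0.065
```

View pics/f.png

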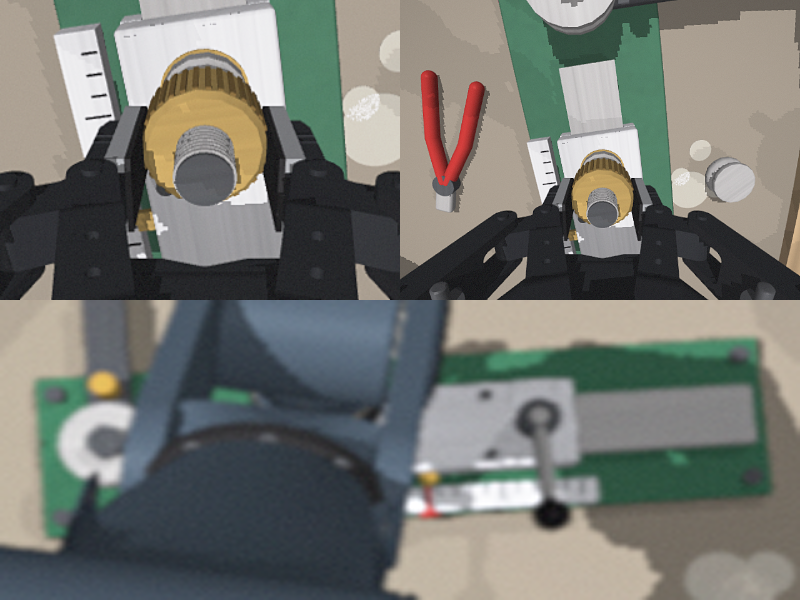

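The lever is locked, the pointer lines up with the tab, and the nut is held between the pads. The tool turned back 1.58 rad and the torque is near zero, so I'm handing in.

```bash
python3 -c "
from station import ticket
print(ticket.sign_off())"; python3 st.py
```

```text
the job is handed in; nothing more can be done
None
the job is handed in; nothing more can be done
```

The bender is set up and handed in at about 29 s of the 72 s. The gripper is holding the nut a quarter turn up, ready for you to nip up its grub screw. The hand-in gave no verdict.

- **Lever and carriage:** I swung the lever open, slid the carriage in two pushes and swung the lever back to its stop. After locking, the pointer measured about 0.1 mm from the red tab. The last top view still shows the lever locked and the pointer on the tab.
- **Nut:** I screwed it down until the torque jumped from 0.06 to 0.67 N m, then backed it off 1.58 rad as measured at the tool. I did not confirm that angle by eye, because the stud hides the white mark from the wrist camera. At the last check the fingers were closed on the nut with a 30 N grip setting and almost no torque left.
- **What went wrong on the way:**
  - The first pinch at the ball shut on top of it with about 19 N. The fingertips sit higher than I had taken from the description, so I went about 20 mm lower and regripped.
  - The first slide stopped about 5 mm short of the tab, and the second push fixed that.
- **Other objects:** I never touched the red tab or the other things on purpose, and nothing in the pictures I looked at had moved. I did not measure their positions at the end.

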